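# Set the permeameter's feed valve two turns open

### The arm

A 6-joint arm with a two-finger parallel gripper is mounted at the origin on the work surface. World frame = base frame: x ahead of the robot, y to its left, z up, the work surface at z = 0. Lengths are in m, angles in degrees, forces in N, time in s.
With the tool pointing down it reaches from about 0.375 to 0.75 m from the base axis. Payload 9 kg.
Tool frame: the origin (TCP) lies where the fingers leave the gripper's body, on its centre line; the fingertips stand 73 mm ahead of it and the grasp point (between the pads) lies 54 mm ahead of it (robot.tip_reach is the distance from the TCP to the fingertips, in m); z points along the fingers, y is the direction in which the jaws open and shut (so a half turn about z gives the same grasp; the last joint's range is limited). The gripper opens to 85 mm and grips with 20 to 120 N. Pads are 22 mm wide; open, the fingers measure 114 mm over their backs; the gripper's body (76 mm by 85 mm) begins 54 mm behind the grasp point. The pads swing forward as they close: fully open they stand 13 mm farther back than shut.
Start: joints at [-84.838, 5.964, 5.575, 89.605, 0, 77.527], TCP at [0.182, -0.572, 0.304] pointing down, gripper open.
Joint ranges: [-171.21, 171.21], [-48.23, 106.86], [-62.78, 66.21], [-105.2, 120.99], [-86.42, 89.51], [-180, 180]. Speed limits (degrees/s): [127.2, 127.2, 147.25, 180, 180, 180].

### API

Orientations are given as [roll, pitch, yaw] about the fixed x, y, z axes, in that order (R = Rz(yaw) Ry(pitch) Rx(roll)).
In Python, from plant import robot gives the robot as it stands. Calls block until the motion is done:
- robot.move_pose(position, orientation): joint-space move of the TCP to a pose.
- robot.line_to(position, vel=0.15, rotation=None, guard=None): straight line of the TCP; rotation=None keeps the orientation; vel is the mean speed in m/s. With guard (N) it stops when the force on the tool has changed by that much, and returns True; else False.
- robot.goto_joints(angles): joint-space move.
- robot.set_gripper(opening): finger opening in m; the grip force is fixed at half the most; returns when the fingers have stopped.
- robot.pause(seconds).
- robot.ik(position, orientation): joint angles nearest the present ones, or None.
- robot.observe(): the state.
- robot.grab_frame(name): name is "side" or "top" or "wrist"; returns the picture (384x512x3 uint8, blue, green, red); there is no depth.
- robot.get_calibration(name): a dict with "vertical_fov" (degrees; the focal length in pixels is half the picture's height over the tangent of half this angle, whatever the lens; pixels are square), "cx", "cy" (the principal point, pixels), "rvec" (rotation vector, rad) and "tvec" (3), from world to camera coordinates, as OpenCV has them. Camera axes: x right, y down, z forward; pixel columns grow to the right and rows downward; lengths in m; the calibration is good to about 2 mm. A picture is of the moment at which its call begins: read the wrist's pose just before it. get_calibration takes no time and is no camera call; for the wrist camera it gives the pose at the moment of the call.
A pose or a line that the arm cannot do raises robot.IKError and nothing moves.
- robot.job_done(): hands the job in, once; it reports no verdict.
The state is a dict: "time": time; "q": joint angles; "qvel": joint speeds; "joint_torque": joint torques, N m; "tool_pos": TCP position; "tcp_rot": TCP orientation; "ft_force": force on the tool from outside, world axes, zero at the start; "torque": the same for the moment, N m; "gripper_width": finger opening in m.
Only numpy, scipy, OpenCV 4.12 (cv2) and the standard library are available. Lean on these libraries where they do the work, as an engineer would, in place of code of your own. Each camera call takes 0.05 s, during which the arm holds its last target. There are 200 camera calls.

### The job

Set the feed valve of the soil permeameter, the larger handwheel with the upright crank handle: turn it clockwise until it is closed against its stop, then back it off exactly two full turns counter-clockwise. Finish still holding the crank handle in the gripper, the wheel at rest there; leave the small outlet valve wheel, the test cell, the tin and the weight as they are.

Things in the scene. Friction and masses are not known exactly. Their poses are not given: they have to be found in the camera images.
- crank_grip: black round upright crank handle on the rim of the feed valve's handwheel: a cylinder 24 mm across and 56 mm tall; origin at its centre, half-way up, on its own axis. It spins freely about its upright axis, so a gripper holding it may keep its heading while carrying it round the circle (47 mm radius about the wheel's hub, at constant height, about 137 mm above the bench at its centre). Its foot is 4.5 mm above the wheel's rim; nothing rises beside it above the wheel
- wheel_hub (a point): centre of the feed valve's aluminium handwheel, on its upright axis, level with the mid-thickness of the rim and 98 mm above the bench (the wheel is 107 mm across, the rim 13 mm thick, three spokes; the hub's top is 16 mm above this point). The wheel stays at this height as it turns
- wheel (a joint): angle of the feed valve's handwheel in rad: 0 is closed against the solid stop, and it grows by 6.283 with every turn counter-clockwise as seen from above (opening), up to 26. It starts between about a third of a turn and one turn open. It turns stiffly: some 2.5 to 4 N at the handle; it stays where it is left
- feed_valve: the feed valve's fixed body on a grey plate 150 x 120 x 12 mm bolted to the bench; origin on the wheel's axis at bench level, z up, its 18 mm pipe along its y axis 40 mm above the bench, both ways
- outlet_wheel (a joint): angle of the small outlet valve's wheel in rad (starts at 0); to be left alone
- outlet_hub (a point): centre of the small plain outlet valve wheel (66 mm over the rim, no handle, 90 mm above the bench) on a dark steel block 70 x 90 x 60 mm at one end of the pipe, 235 mm from the feed valve's axis
- cell: fixed grey test cell at the other end of the pipe, 124 mm across its foot, 154 mm tall, 235 mm from the feed valve's axis; origin at bench level on its axis
- tin: loose round aluminium sample tin, 64 mm across and 45 mm tall, on the bench beyond the valve; origin at its underside; a bystander
- weight: loose steel 500 g weight with a knob, 44 mm across and 56 mm tall, on the bench beyond the valve; origin at its underside; a bystander

How it is judged:
By the outcome, as a careful person would: the job done as asked, in the order asked, and still so for the second after the job is handed in, while the arm keeps its last pose, push and grip.
It also fails if it takes over 59 s, if anything falls off the work surface, if the arm or the gripper's body presses on something with over 40 N, if the wrist force passes 120 N, or if a joint passes its speed limit or range.

## Working session

There is one attempt and no reset: what is moved stays moved. The work goes in short steps, each a Python script; the robot and the scene stay as the last script left them, time stands still between calls to the robot, and variables do not carry over. Pictures are saved under pics/ and viewed, about 8 in all and at most 12, crops included, and the job is handed in when it is done.

```bash
mkdir -p pics; ls
python3 - <<'E'
from plant import robot
import cv2
for n in ("side","top"):
    cv2.imwrite(f"pics/{n}0.png",robot.grab_frame(n)); print(n,robot.get_calibration(n))
o=robot.observe();print(o)
E
```

```text
pics
side {'vertical_fov': 46.75223842387011, 'cx': 264.46605147184295, 'cy': 188.64955850843756, 'rvec': array([ 0.68864857, -2.51305821,  1.31954277]), 'tvec': array([0.53902348, 0.24054127, 1.00366701])}
top {'vertical_fov': 47.64641637080979, 'cx': 255.0334225608375, 'cy': 196.93540865073302, 'rvec': array([ 2.12455842, -2.15398654,  0.16520415]), 'tvec': array([0.07696266, 0.59906453, 1.10388633])}
{'time': 0.1, 'q': array([-8.48382476e+01,  5.99680781e+00,  5.53165210e+00,  8.96054353e+01,
       -2.28014163e-03,  7.75276071e+01]), 'qvel': array([ 0.0666945 ,  0.1204667 ,  0.11516049, -0.01966735,  0.05988521,
       -0.02821504]), 'joint_torque': array([ 7.44923047e-03, -5.58205605e+01,  5.04721713e+01,  1.27200392e-02,
       -2.00220366e-04,  1.67352783e-05]), 'tool_pos': array([ 0.1817516 , -0.57157946,  0.30318489]), 'tcp_rot': array([-1.79930582e+02, -1.30191601e-02,  1.76341388e+01]), 'ft_force': array([ 0.18796199, -0.24575427, -0.10591049]), 'torque': array([ 0.04625449,  0.01124093, -0.02158335]), 'gripper_width': 0.08579458612476426}
```

View pics/side0.png

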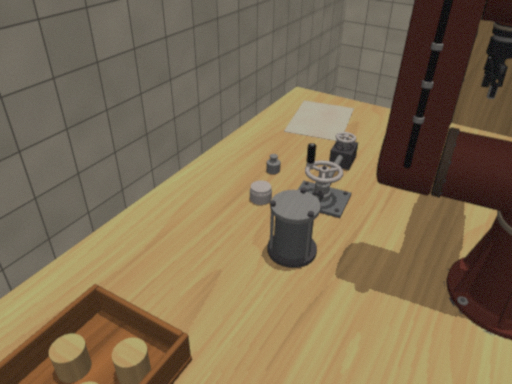

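View pics/top0.png

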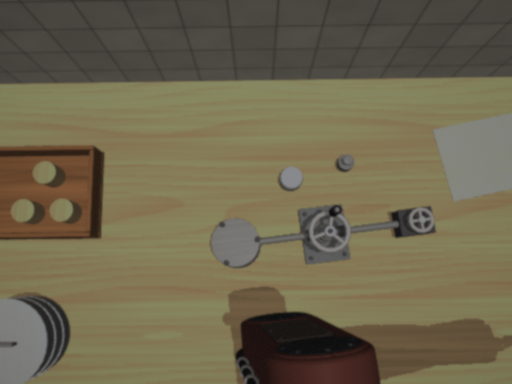

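The side view shows the handle at about (311,154) and the wheel at about (323,172). In the top view the handle is at about (336,210), the hub at (329,231), the cell at (236,243) and the outlet at (420,219). I'll enlarge both.

Run:
```python
import cv2,numpy as np
s=cv2.imread("pics/side0.png")[130:220,285:365]; t=cv2.imread("pics/top0.png")[190:280,290:370]
f=lambda i:cv2.resize(i,None,fx=5,fy=5,interpolation=cv2.INTER_CUBIC)
cv2.imwrite("pics/c1.png",np.hstack([f(s),f(t)]))
```

```text
(no output)
```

View pics/c1.png

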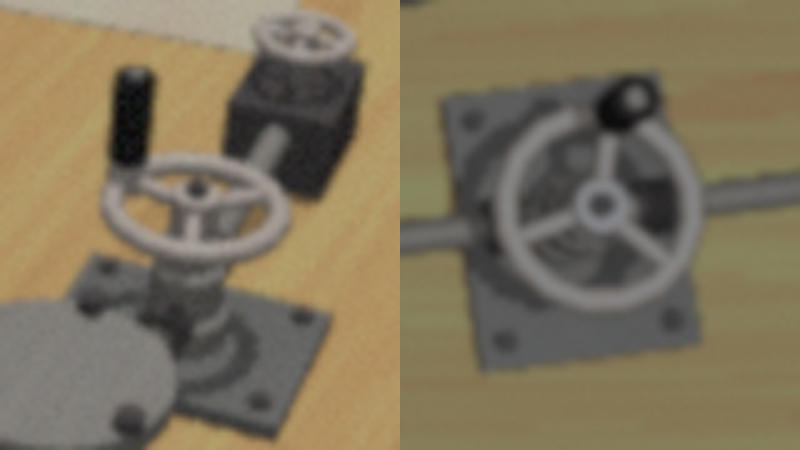

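```bash
cat > h.py <<'E'
import cv2,numpy as np
def P(c):
    f=192/np.tan(np.radians(c["vertical_fov"])/2)
    K=np.array([[f,0,c["cx"]],[0,f,c["cy"]],[0,0,1]])
    return K@np.c_[cv2.Rodrigues(np.array(c["rvec"]))[0],np.array(c["tvec"])]
def tri(c1,p1,c2,p2):
    X=cv2.triangulatePoints(P(c1),P(c2),np.float64(p1),np.float64(p2)).ravel();X=X[:3]/X[3]
    pr=lambda c:(lambda v:v[:2]/v[2])(P(c)@np.r_[X,1])
    return X.round(4),np.round(np.r_[pr(c1)-p1,pr(c2)-p2],1)
def onz(c,p,z):
    M=P(c);A=M@np.array([[1,0,0],[0,1,0],[0,0,z],[0,0,1]]);v=np.linalg.solve(A,[p[0],p[1],1]);return (v[:2]/v[2]).round(4)
E
python3 - <<'E'
from h import *
from plant import robot
s,t=[robot.get_calibration(n) for n in("side","top")]
for n,a,b in (("grip mid",(310.9,153.4),(335.1,210.9)),("grip top",(311.7,144.3),(337.2,208.6)),("hubtop",(324.2,167.2),(329.6,230.8))):
    print(n,tri(s,a,t,b))
print(onz(t,(335.1,210.9),.137),onz(t,(337.2,208.6),.165),"hub",onz(t,(329.6,230.8),.114))
for n,p,z in (("cell",(236,243),.154),("outlet",(420.5,219.5),.09),("tin",(291,178),.045),("weight",(346,162),.05)): print(n,onz(t,p,z))
E
```

```text
grip mid (array([ 0.5491, -0.125 ,  0.1365]), array([ 0.,  0., -0., -0.]))
grip top (array([ 0.5502, -0.1252,  0.165 ]), array([-0.3, -0. ,  0.1,  0.3]))
hubtop (array([ 0.5022, -0.1139,  0.1129]), array([-0.2, -0. ,  0.1,  0.2]))
[ 0.5489 -0.1249] [ 0.5509 -0.1249] hub [ 0.5027 -0.1135]
cell [0.4739 0.115 ]
outlet [ 0.5298 -0.3479]
tin [ 0.6502 -0.0279]
weight [ 0.6907 -0.1756]
```

Heights match the text (0.1365 against 0.137, 0.165 against 0.165, 0.113 against 0.114). The measured radius is 48.5 mm and the handle sits at -13°. I'll grasp with the jaws tangential.

Run:
```python
from h import *
from plant import robot
R=[180,0,-13]; g=[0.5490,-0.1247]
print(robot.ik([*g,.32],R),robot.ik([*g,.193],R))
robot.move_pose([*g,.30],R)
print(robot.line_to([*g,.193],vel=.12,guard=10))
o=robot.observe();print(o["time"],o["tool_pos"],o["ft_force"],o["q"])
cv2.imwrite("pics/w1.png",robot.grab_frame("wrist"))
robot.set_gripper(0.0)
o=robot.observe();print(o["time"],o["gripper_width"],o["tool_pos"],o["ft_force"],o["torque"])
cv2.imwrite("pics/w2.png",np.hstack([cv2.imread("pics/w1.png"),robot.grab_frame("wrist")])[:,::1])
cv2.imwrite("pics/w2.png",cv2.resize(cv2.imread("pics/w2.png"),(800,300)))
```

```text
[-26.10600644  -0.2836219    0.81057113  91.09419303   0.
 166.89399356] [-2.61060064e+01  1.53157571e-02 -1.20947598e+01  7.78899244e+01
  0.00000000e+00  1.66893994e+02]
False
3.2167 [ 0.54940138 -0.12492431  0.19394089] [0.71555538 0.15135097 0.54519246] [-2.61080684e+01 -1.43818915e-02 -1.20260907e+01  7.79094849e+01
 -1.26003607e-03  1.66894674e+02]
3.8667 0.02294936567321043 [ 0.54905732 -0.12470057  0.19329413] [-1.80220977  0.81073176  3.33333595] [ 0.22571847  0.16807464 -0.03433528]
```

View pics/w2.png

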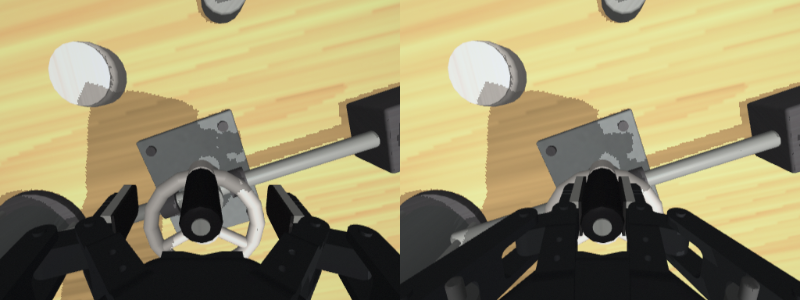

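The handle is centred between the pads and gripped: width 22.9 mm, forces low. Now a short clockwise trial arc, logging forces.

```bash
cat >> h.py <<'E'
Z=.1935
def seg(robot,C,r,th,vel,guard=None):
    hit=robot.line_to([C[0]+r*np.cos(th),C[1]+r*np.sin(th),Z],vel=vel,guard=guard)
    o=robot.observe();p=o["tool_pos"][:2]-C;F=o["ft_force"];a=np.arctan2(p[1],p[0])
    u=np.array([np.cos(a),np.sin(a)])
    print(f"{o['time']:.2f} cmd{np.degrees(th):.1f} act{np.degrees(a):.2f} r{1e3*np.hypot(*p):.2f} Fr{F[:2]@u:.1f} Ft{F[1]*u[0]-F[0]*u[1]:.1f} Fz{F[2]:.1f} w{1e3*o['gripper_width']:.1f}",hit,flush=True)
    return hit,a,o
E
python3 - <<'E'
from h import *
from plant import robot
C=np.array([.5030,-.1137])
for k in range(1,5): seg(robot,C,.047,np.radians(-13.4-15*k),.06,25)
E
```

```text
4.28 cmd-28.4 act-29.16 r47.73 Fr5.3 Ft-3.9 Fz-2.5 w22.5 False
4.63 cmd-43.4 act-44.16 r48.08 Fr6.7 Ft-2.6 Fz-2.7 w22.6 False
4.99 cmd-58.4 act-59.17 r48.39 Fr8.4 Ft-3.1 Fz-4.2 w22.6 False
5.35 cmd-73.4 act-74.13 r48.57 Fr10.9 Ft-2.7 Fz-3.0 w22.9 False
```

Run:
```python
from h import *
from plant import robot
from scipy.optimize import least_squares
C0=np.array([.5030,-.1137]); P_=[C0+1e-3*r*np.array([np.cos(np.radians(a)),np.sin(np.radians(a))]) for a,r in((-29.16,47.73),(-44.16,48.08),(-59.17,48.39),(-74.13,48.57))]
fit=lambda:least_squares(lambda c:np.hypot(*(np.array(P_)-c).T)-.047,C0).x
C=fit();print(C)
p=robot.observe();print(p["ft_force"],p["tool_pos"]);th=np.arctan2(*(p["tool_pos"][:2]-C)[::-1]);
for k in range(1,5):
    h,a,o=seg(robot,C,.047,th-np.radians(15*k),.06,25);P_.append(o["tool_pos"][:2])
    if h:break
print(fit(),np.hypot(*(np.array(P_)-fit()).T)*1e3)
robot.pause(.3);p=robot.observe();print(p["ft_force"],p["tool_pos"])
np.save("P.npy",P_)
```

```text
[ 0.50293345 -0.11535726]
[  0.39274347 -11.21470109  -3.02024145] [ 0.51627986 -0.16041595  0.19340159]
5.72 cmd-88.5 act-89.03 r47.26 Fr3.5 Ft-2.3 Fz-0.6 w22.3 False
6.08 cmd-103.5 act-104.00 r47.23 Fr5.2 Ft-2.1 Fz-0.3 w22.7 False
6.43 cmd-118.5 act-119.20 r47.16 Fr4.4 Ft-2.6 Fz0.1 w22.9 False
6.79 cmd-133.5 act-134.31 r47.13 Fr5.1 Ft-2.7 Fz1.2 w22.5 False
[ 0.50281858 -0.11549561] [47.04269008 46.98051396 46.9534315  46.89716112 47.11907068 47.06412051
 46.98701288 46.94640935]
[-6.26770348 -2.69100428  1.37482463] [ 0.47013803 -0.1491997   0.19334508]
```

The circle fit has under 0.1 mm residual at r = 47 mm, so the hub lies 1.8 mm from the camera estimate. Continuing clockwise to the stop.

Run:
```python
from h import *
from plant import robot
from scipy.optimize import least_squares
P_=list(np.load("P.npy"))
fit=lambda:least_squares(lambda c:np.hypot(*(np.array(P_)-c).T)-.047,[.503,-.115]).x
C=fit();p=robot.observe();th=np.arctan2(*(p["tool_pos"][:2]-C)[::-1])
for k in range(1,22):
    h,a,o=seg(robot,C,.047,th-np.radians(12*k),.06,16)
    if h:break
    P_.append(o["tool_pos"][:2]);C=fit()
print(C,np.round(np.hypot(*(np.array(P_)-C).T)*1e3,2))
robot.pause(.3);p=robot.observe();d=p["tool_pos"][:2]-C;print(p["ft_force"],p["tool_pos"],np.degrees(np.arctan2(d[1],d[0])),p["time"])
np.save("P.npy",P_)
```

```text
7.42 cmd-146.1 act-146.79 r46.95 Fr3.2 Ft-1.7 Fz0.7 w22.8 False
7.73 cmd-158.1 act-158.56 r46.93 Fr2.5 Ft-3.2 Fz0.1 w22.6 False
8.05 cmd-170.1 act-170.48 r46.94 Fr2.0 Ft-3.3 Fz-1.3 w22.6 False
8.37 cmd-182.1 act177.53 r46.91 Fr1.4 Ft-2.2 Fz-2.0 w22.6 False
8.68 cmd-194.1 act165.51 r46.88 Fr0.9 Ft-2.5 Fz-4.0 w22.4 False
9.00 cmd-206.1 act153.57 r46.88 Fr-0.5 Ft-2.4 Fz-4.4 w22.7 False
9.32 cmd-218.1 act141.63 r46.86 Fr-1.1 Ft-2.7 Fz-6.7 w22.7 False
9.63 cmd-230.1 act129.60 r46.86 Fr-1.5 Ft-3.2 Fz-6.9 w23.1 False
9.95 cmd-242.1 act117.64 r46.88 Fr-2.3 Ft-2.6 Fz-8.6 w22.8 False
10.27 cmd-254.1 act105.65 r46.88 Fr-1.3 Ft-2.7 Fz-10.3 w22.7 False
10.58 cmd-266.1 act93.71 r46.86 Fr-3.7 Ft-2.8 Fz-7.9 w22.8 False
10.90 cmd-278.1 act81.76 r46.90 Fr-2.0 Ft-2.6 Fz-9.0 w22.6 False
11.22 cmd-290.1 act69.72 r46.90 Fr-2.8 Ft-3.1 Fz-7.8 w22.7 False
11.53 cmd-302.1 act57.72 r46.92 Fr-2.1 Ft-2.3 Fz-8.7 w22.4 False
11.85 cmd-314.1 act45.70 r46.96 Fr-2.4 Ft-3.1 Fz-7.3 w22.4 False
12.17 cmd-326.1 act33.60 r46.95 Fr-1.6 Ft-3.3 Fz-8.2 w22.7 False
12.48 cmd-338.1 act21.56 r46.97 Fr-0.8 Ft-3.0 Fz-9.0 w22.7 False
12.80 cmd-350.1 act9.51 r47.01 Fr-0.2 Ft-2.7 Fz-7.7 w22.6 False
13.01 cmd-362.1 act5.50 r46.87 Fr1.6 Ft6.7 Fz4.9 w22.5 True
[ 0.50290711 -0.1155971 ] [46.92 46.85 46.82 46.77 47.02 46.99 46.94 46.94 46.97 46.96 46.98 46.96
 46.94 46.94 46.92 46.92 46.93 46.93 46.9  46.93 46.93 46.94 46.96 46.96
 46.97 47.01]
[0.16413686 5.33900566 4.39255486] [ 0.54961793 -0.11098756  0.19328613] 5.635845934207255 13.3083
```

Run:
```python
from h import *
from plant import robot
C=np.array([.5029,-.1156])
for a in (4,2,0,-2): h,_,o=seg(robot,C,.047,np.radians(a),.02,30)
robot.pause(.3);h,_,o=seg(robot,C,.047,np.radians(-2),.02,30)
cv2.imwrite("pics/s2.png",np.hstack([cv2.resize(robot.grab_frame("top")[160:280,260:380],(400,400),interpolation=2),cv2.resize(robot.grab_frame("wrist"),(400,300)).repeat(1,0) if 0 else cv2.resize(robot.grab_frame("side")[110:230,265:385],(400,400),interpolation=2)]))
for a in (2,4,5): h,_,o=seg(robot,C,.047,np.radians(a),.02)
```

```text
13.60 cmd4.0 act5.46 r47.10 Fr1.0 Ft6.8 Fz-7.1 w22.8 False
13.85 cmd2.0 act5.08 r47.07 Fr1.9 Ft14.4 Fz-4.0 w22.9 False
14.10 cmd0.0 act4.78 r47.01 Fr2.3 Ft20.4 Fz-2.0 w22.3 False
14.35 cmd-2.0 act4.41 r46.99 Fr3.4 Ft29.5 Fz-0.4 w22.8 False
14.90 cmd-2.0 act4.46 r46.99 Fr3.4 Ft29.4 Fz-1.2 w22.4 False
15.32 cmd2.0 act5.14 r47.07 Fr0.5 Ft13.6 Fz-5.4 w22.7 False
15.57 cmd4.0 act5.47 r47.11 Fr0.8 Ft7.1 Fz-6.9 w22.6 False
15.82 cmd5.0 act5.57 r47.09 Fr1.2 Ft6.0 Fz-7.8 w22.8 False
```

View pics/s2.png

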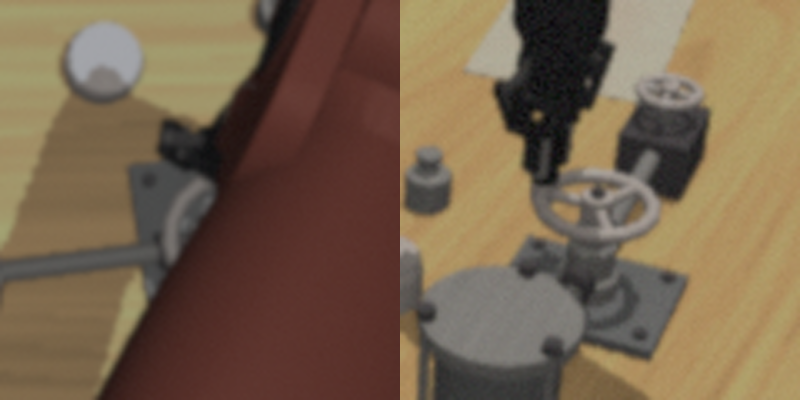

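The stop is solid: 30 N gives elastic deflection of 0.044°/N, reversible, with the zero-load handle angle at 5.76°. Backing off to 5.76° + 720°.

Run:
```python
from h import *
from plant import robot
C=np.array([.5029,-.1156]);n=0
for a in [*np.linspace(5.76,717.76,49)[1:],721,723,724.5]:
    h,_,o=seg(robot,C,.047,np.radians(a),.06 if a<718 else .02,30); n+=1
    if h:print("HIT");break
robot.pause(.3);seg(robot,C,.047,np.radians(a),.02)
```

```text
16.18 cmd20.6 act20.97 r46.97 Fr1.6 Ft2.6 Fz-8.1 w22.2 False
16.53 cmd35.4 act35.78 r46.85 Fr0.3 Ft2.3 Fz-7.8 w23.1 False
16.88 cmd50.3 act50.55 r46.76 Fr-1.5 Ft1.9 Fz-6.8 w22.5 False
17.23 cmd65.1 act65.34 r46.67 Fr-3.7 Ft2.7 Fz-8.7 w22.9 False
17.58 cmd79.9 act80.27 r46.62 Fr-3.9 Ft3.4 Fz-9.0 w22.8 False
17.93 cmd94.8 act95.11 r46.56 Fr-4.8 Ft3.0 Fz-10.2 w22.3 False
18.28 cmd109.6 act109.98 r46.53 Fr-5.0 Ft3.1 Fz-11.1 w22.7 False
18.63 cmd124.4 act124.85 r46.54 Fr-3.7 Ft3.2 Fz-10.8 w22.7 False
18.98 cmd139.3 act139.68 r46.59 Fr-5.1 Ft2.6 Fz-12.2 w22.7 False
19.33 cmd154.1 act154.45 r46.67 Fr-3.8 Ft2.3 Fz-13.1 w22.9 False
19.68 cmd168.9 act169.14 r46.76 Fr-5.0 Ft2.4 Fz-12.8 w22.8 False
20.03 cmd183.8 act-176.05 r46.86 Fr-3.6 Ft2.3 Fz-13.5 w22.4 False
20.38 cmd198.6 act-161.20 r46.99 Fr-2.1 Ft2.8 Fz-11.8 w22.5 False
20.73 cmd213.4 act-146.35 r47.07 Fr-0.3 Ft2.2 Fz-11.8 w22.7 False
21.08 cmd228.3 act-131.47 r47.15 Fr2.6 Ft1.9 Fz-10.2 w22.6 False
21.43 cmd243.1 act-116.72 r47.23 Fr4.8 Ft2.2 Fz-10.4 w22.6 False
21.78 cmd257.9 act-101.84 r47.30 Fr6.3 Ft2.9 Fz-11.8 w22.3 False
22.13 cmd27
[... 1526 characters left out ...]
se
30.53 cmd628.8 act-90.88 r47.35 Fr6.8 Ft3.6 Fz-13.2 w22.7 False
30.88 cmd643.6 act-75.84 r47.35 Fr7.7 Ft2.5 Fz-14.0 w22.7 False
31.23 cmd658.4 act-60.81 r47.37 Fr7.9 Ft3.1 Fz-14.0 w22.7 False
31.58 cmd673.3 act-45.77 r47.31 Fr7.9 Ft2.4 Fz-13.9 w22.7 False
31.93 cmd688.1 act-30.72 r47.27 Fr6.2 Ft2.9 Fz-13.0 w22.8 False
32.28 cmd702.9 act-15.76 r47.16 Fr5.5 Ft2.5 Fz-11.7 w22.9 False
32.63 cmd717.8 act-1.23 r47.08 Fr5.3 Ft2.4 Fz-11.4 w22.2 False
32.92 cmd721.0 act1.08 r47.09 Fr4.5 Ft0.8 Fz-11.6 w22.4 False
33.17 cmd723.0 act2.85 r47.06 Fr4.3 Ft-0.7 Fz-11.5 w22.6 False
33.42 cmd724.5 act4.32 r47.07 Fr4.9 Ft-1.8 Fz-12.1 w22.7 False
33.97 cmd724.5 act4.32 r47.05 Fr4.5 Ft-2.3 Fz-12.2 w22.1 False
```

Run:
```python
from h import *
from plant import robot
C=np.array([.5029,-.1156])
_,a,o=seg(robot,C,.047,np.radians(726.1),.02,30)
robot.pause(.5);_,a,o=seg(robot,C,.047,np.radians(726.1),.02)
F=o["ft_force"][:2]@[-np.sin(a),np.cos(a)];print("handle est",np.degrees(a)+.044*F,"target 5.76",o["qvel"])
cv2.imwrite("pics/s3.png",np.hstack([cv2.resize(robot.grab_frame("side")[110:230,265:385],(400,400),interpolation=2),cv2.resize(robot.grab_frame("wrist")[:,56:440],(400,400))]))
```

```text
34.22 cmd726.1 act5.97 r47.04 Fr4.6 Ft-1.6 Fz-12.0 w22.7 False
34.97 cmd726.1 act6.02 r47.03 Fr5.2 Ft-0.8 Fz-11.7 w22.7 False
handle est 5.981180727557132 target 5.76 [-0.07531317 -0.01113705  0.02887514  0.03980514  0.00691629  0.10193424]
```

View pics/s3.png

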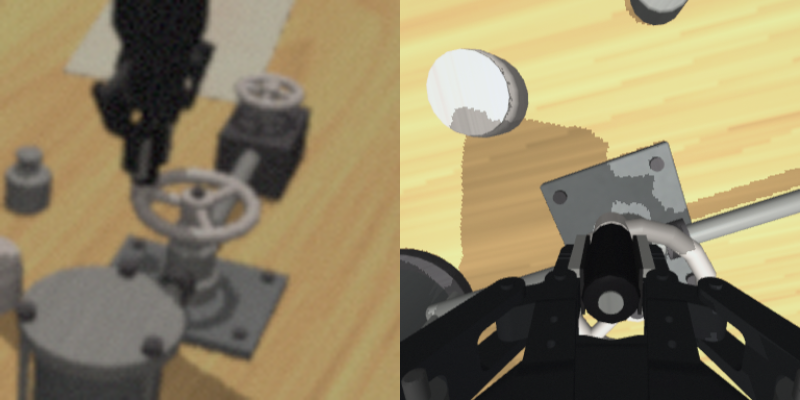

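The handle is still held upright between the pads, the wheel and spoke pattern matches the picture at the stop, and the tin, weight and outlet are undisturbed. The angle is within 0.3° of target and at rest, so I'm handing in.

```bash
python3 -c "
from plant import robot
print(robot.job_done()); print(robot.observe()['time'])"
```

```text
the job is handed in; nothing more can be done
None
the job is handed in; nothing more can be done
```

The feed valve was closed against its stop, backed off two full turns counter-clockwise, and handed in with the crank handle still in the gripper. `job_done()` gives no verdict, so this rests on my own checks.

**Closing:** I turned the wheel about 341° clockwise until it stopped. Pushing at the handle with about 30 N only bent it elastically and reversibly. The closed position came out at a handle angle of 5.76° in world axes.

**Backing off:** After the 720° turn the handle reads 5.98°, so it is about 0.2° past two full turns. The wheel and arm were at rest, with about 1 N of tangential force, 12 N vertical and 5 N radial on the tool. The run took about 35 s.

**Last pictures:** The handle is held between the pads. The tin, the cell and the outlet wheel look unchanged; the weight is only partly in view but also looks undisturbed.

**Disagreements:**
- The hub position from the cameras was about 1.8 mm off the circle the handle actually followed. I used the circle.
- The circle traced while opening sat about 0.4 mm from the one traced while closing. This is probably a small shift of the grip when the wheel met the stop. If it happened later than that, it adds up to about 0.5° of uncertainty.

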